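# Confirm a pick and report the order complete at a pick-to-light packing bench

### The job

The tubes for this order are already in its carton: confirm that pick by pressing, gently with the fingertips, the round key on the rail directly in front of the bin of upright cardboard tubes, and let it spring back. Then gently press the mushroom-headed button on the push-button box to report the order complete, and withdraw. Do not press any other key or button, and leave the bins and everything lying about where they are: nothing is to be picked up.

Things in the scene. Friction and masses are not known exactly. Their poses are not given: they have to be found in the camera images.
- key1_top (a point): Centre of the face of the confirm key at bay 1 (left-most seen from the robot) of the rail. White, round, 28 mm across, 10 mm proud of its grey module, 70 mm above the table. The face leans 25 degrees from level towards the robot; the point's z axis is its outward normal, its y axis runs along the rail. Pushed against z it sinks 8 mm to a stop (it registers past 3 mm), needing 1.5 N at first, 3.2 N there and 6 N at the end, and springs back.
- key1 (a joint): Travel of the confirm key at bay 1: 0 up, 0.008 m fully pressed.
- key2_top (a point): Centre of the face of the confirm key at bay 2 (second from the left) of the rail. White, round, 28 mm across, 10 mm proud of its grey module, 70 mm above the table. The face leans 25 degrees from level towards the robot; the point's z axis is its outward normal, its y axis runs along the rail. Pushed against z it sinks 8 mm to a stop (it registers past 3 mm), needing 1.5 N at first, 3.2 N there and 6 N at the end, and springs back.
- key2 (a joint): Travel of the confirm key at bay 2: 0 up, 0.008 m fully pressed.
- key3_top (a point): Centre of the face of the confirm key at bay 3 (third from the left) of the rail. White, round, 28 mm across, 10 mm proud of its grey module, 70 mm above the table. The face leans 25 degrees from level towards the robot; the point's z axis is its outward normal, its y axis runs along the rail. Pushed against z it sinks 8 mm to a stop (it registers past 3 mm), needing 1.5 N at first, 3.2 N there and 6 N at the end, and springs back.
- key3 (a joint): Travel of the confirm key at bay 3: 0 up, 0.008 m fully pressed.
- key4_top (a point): Centre of the face of the confirm key at bay 4 (right-most) of the rail. White, round, 28 mm across, 10 mm proud of its grey module, 70 mm above the table. The face leans 25 degrees from level towards the robot; the point's z axis is its outward normal, its y axis runs along the rail. Pushed against z it sinks 8 mm to a stop (it registers past 3 mm), needing 1.5 N at first, 3.2 N there and 6 N at the end, and springs back.
- key4 (a joint): Travel of the confirm key at bay 4: 0 up, 0.008 m fully pressed.
- tubes_front (a point): Middle of the top edge of the low front wall of the loose blue picking bin (160 x 102 x 75 mm, long along x, front wall 38 mm high towards the robot) that holds upright open cardboard tubes (42 mm across, 85 mm tall, rising 13 mm above its rim); the point is 50 mm above the table. Its bay changes. The bin's own module lies straight in front of this point: its confirm key is about 45 mm (40 to 50 mm) nearer the robot; the neighbouring keys are 112 mm along the rail.
- rack: Pick-to-light shelf, fixed to the table, 470 mm long along its y. Its origin is on the table under its middle. Four bays, 112 mm apart, at y = +168, +56, -56, -168 mm. The bins stand on a 12 mm tray; an aluminium rail runs along the front (rack x = -105 mm) and carries four grey modules, one before each bin, up to 71 mm high. Each has a dark display on the left, the round confirm key in the middle and two small flat keys on the right.
- bin_dividers: An equal loose bin holding upright slotted cardboard divider strips. Origin under its centre. Its bay changes.
- bin_corners: An equal loose bin holding long L-section cardboard edge protectors, nested with the ridge up. Origin under its centre. Its bay changes.
- bin_cartons: An equal loose bin holding small closed square cartons. Origin under its centre. Its bay changes.
- station: Grey push-button box, fixed to the table, 150 x 72 mm foot plate and 61 mm high, at the left or right of the shelf. Origin under its centre. On its top two buttons in a row along its x: the black mushroom-headed one at x = +26 mm and the plain small one in a steel collar at x = -28 mm (flat, 23 mm across, 70 mm above the table, 3 mm above its collar): that one calls the supervisor.
- done_top (a point): Centre of the top of the station's mushroom-headed button (head 40 mm across, about 88 mm above the table, z axis up): order complete. It sinks 8 mm to a stop (it registers past 3 mm), needing 1.5 N at first, 3.2 N there and 6 N at the end, and springs back.
- done_button (a joint): Travel of the mushroom-headed button: 0 up, 0.008 m fully pressed.
- call_button (a joint): Travel of the plain button: 0 up, 0.006 m fully pressed.
- tape_dispenser: Heavy black bench tape dispenser, 165 x 66 x 104 mm, on the side of the shelf where the station is not. Origin under its centre.
- tape_roll: Roll of tape lying flat, 96 mm across, 48 mm high, in front of the rail. Origin under its centre.
- loose_tube: A single cardboard tube standing on the table in front of the rail, 42 mm across, 85 mm tall. Origin under its centre.
- marker: Marker pen lying along the rail before it, 126 mm long, 20 mm high. Origin under its centre.
- cutter: Grey box cutter lying along the rail before it, 140 mm long, 19 mm high. Origin under its centre.

How it is judged (in metres and radians):
On the way, in this order (a step that is already met when the one before it is completed fails the run):
1. the confirm key in front of the bin of tubes is pressed with the fingers (at least 3 of its 8 mm) (((horizontal distance between tubes_front and key1_top below 0.08 m and value of joint key1 above 0.003 m) or (horizontal distance between tubes_front and key2_top below 0.08 m and value of joint key2 above 0.003 m) or (horizontal distance between tubes_front and key3_top below 0.08 m and value of joint key3 above 0.003 m) or (horizontal distance between tubes_front and key4_top below 0.08 m and value of joint key4 above 0.003 m)) and contact force between the fingers and rack above 0.5 N), for 0.05 s.
2. then, with that key up again, the mushroom-headed button is pressed with the fingers (at least 3 of its 8 mm) (value of joint done_button above 0.003 m and contact force between the fingers and station above 0.5 N and value of joint each of key1, key2, key3, key4 below 0.001 m), for 0.05 s.
At the end, for the whole second after the job is handed in: All keys and buttons are up again (within 1 mm), every bin and loose thing is within 12 mm of where it began and at rest (value of joint each of key1, key2, key3, key4, done_button, call_button below 0.001 m and distance of each of tubes_front, bin_dividers, bin_corners, bin_cartons, tape_dispenser, tape_roll, loose_tube, marker, cutter from where it was at the start of the episode below 0.012 m and linear speed of each of loose_tube, tape_roll below 0.02 m/s); the robot touches nothing.
It fails at once if a confirm key of another bin is pressed (over 2 mm) ((horizontal distance between tubes_front and key1_top above 0.08 m and value of joint key1 above 0.002 m) or (horizontal distance between tubes_front and key2_top above 0.08 m and value of joint key2 above 0.002 m) or (horizontal distance between tubes_front and key3_top above 0.08 m and value of joint key3 above 0.002 m) or (horizontal distance between tubes_front and key4_top above 0.08 m and value of joint key4 above 0.002 m)).
It fails at once if the plain button of the station is pressed (over 2 mm) (value of joint call_button above 0.002 m).
It fails at once if the rail or the station is struck or pressed hard (over 25 N) (contact force between any of the fingers, the arm and rack above 25 N or contact force between any of the fingers, the arm and station above 25 N).
It fails at once if a bin or another loose thing is moved or lifted (over 12 mm) (distance of any of tubes_front, bin_dividers, bin_corners, bin_cartons, tape_dispenser, tape_roll, loose_tube, marker, cutter from where it was at the start of the episode above 0.012 m).
It also fails if it takes over 38 s, if anything falls off the work surface, if the arm or the gripper's body presses on something with over 40 N, if the wrist force passes 120 N, or if a joint passes its speed limit or range.

### The arm

A 6-joint arm with a two-finger parallel gripper is mounted at the origin on the work surface. World frame = base frame: x ahead of the robot, y to its left, z up, the work surface at z = 0. Lengths are in mm, angles in degrees, forces in N, time in s.
With the tool pointing down it reaches from about 275 to 850 mm from the base axis. Payload 5.2 kg.
Tool frame: the origin (TCP) lies between the finger pads; the fingertips stand 11 mm ahead of it and the grasp point (between the pads) lies 8 mm behind it; z points along the fingers, y is the line along which they close (so a half turn about z gives the same grasp; the last joint's range is limited). The gripper opens to 85 mm and grips with 20 to 120 N. Pads are 22 mm wide; open, the fingers measure 114 mm over their backs; the gripper's body (76 mm by 85 mm) begins 54 mm behind the grasp point. The pads swing forward as they close: fully open they stand 13 mm farther back than shut.
Start: joints at [-76.249, 14.817, 87.949, -0, 77.235, -11.62], TCP at [235.68, -496.951, 242.31] pointing down, gripper open.
Joint ranges: [-179.93, 179.93], [-52.35, 119.4], [10.71, 147.94], [-69.91, 249.91], [12.55, 155.21], [-178.61, 178.61]. Speed limits (degrees/s): [147.25, 147.25, 180, 180, 180, 180].

### API

Orientations are given as [roll, pitch, yaw] about the fixed x, y, z axes, in that order (R = Rz(yaw) Ry(pitch) Rx(roll)).
In Python, from cell import r gives the robot as it stands. The module is installed in compiled form; this text tells all that it offers.
- The arm moves only by the tool arm_command, never from a script. Its argument "plan" is a list that holds one entry, the list of rows, each a list of 5 numbers: the opening in per cent of the stroke, from 0 (shut) to 100 (fully open), then the shift along the tool's x, y, z in m, then the turn about the tool's z in rad. A call has 1 to 10 rows; each row is the pose to reach, as a shift and turn from the pose commanded when the call began, along the tool's axes at that moment; what a row does not reach only later rows make up. A row lasts 1/12 s, in which the tool goes at most 41.7 mm and 7.16 degrees, less where a joint would pass 70% of its speed; a pose out of reach is approached as far as the arm can. A call with a gripper value outside its range is refused whole. The fingers move at their own pace and stop on an object; the grip force is fixed at half the most. Time passes only in rows, so rows that repeat a pose let the fingers close. It gives the time, the measured TCP pose, the force, the opening and the grip force at its end, in the units of the state.
- r.get_obs(): the state, without advancing time (a new reading comes with each control period).
- r.read_camera(name): name is "scene" or "top" or "wrist"; returns (picture, depth): 400x640x3 uint8, red, green, blue; 400x640 float32, mm along the optical axis (not along the pixel's ray), 0 where there is no reading.
- r.camera_params(name): a dict with "fovy" (degrees; the focal length in pixels is half the picture's height over the tangent of half this angle, whatever the lens; pixels are square), "cx", "cy" (the principal point, pixels), "world_to_cam" (4x4, takes a point from world to camera coordinates). Camera axes: x right, y down, z forward; pixel columns grow to the right and rows downward; lengths in mm; the calibration is good to about 2 mm. The wrist camera is an equidistant fisheye: a pixel r from the principal point sees the ray r / f radians off the axis. A picture is of the moment at which its call begins: read the wrist's pose just before it. camera_params takes no time and is no camera call; for the wrist camera it gives the pose at the moment of the call.
- r.finish_job(): hands the job in; it is judged then, once.
The state is a dict: "clock": time; "q": joint angles; "joint_velocities": joint speeds; "effort": joint torques, N m; "eef_pos": TCP position; "eef_rot": TCP orientation; "ft_force": force on the tool from outside, world axes, zero at the start; "wrist_torque": the same for the moment, N m; "width": finger opening in mm; "finger_force": force on a finger pad.
Only numpy, scipy, OpenCV 4.12 (cv2) and the standard library are available. Lean on these libraries where they do the work, as an engineer would, in place of code of your own. Each camera call takes 0.05 s, during which the arm holds its last target. There are 200 camera calls.

## Working session

There is one attempt and no reset: what is moved stays moved. The work goes in short steps, Python scripts to look and compute and a tool call to move; the robot and the scene stay as the last step left them, time stands still between calls to the robot, and variables do not carry over. Pictures are saved under pics/ and viewed, at most 10 in all, crops included, and the job is handed in when it is done.

Besides the shell and the picture viewer there is one more tool, called after "Request:" as name(argument=value, ...) on one line, values as JSON. arm_command: Moves the arm, as the interface text tells. Its arguments: {"type":"object","properties":{"plan":{"type":"array","items":{"type":"array","items":{"type":"array","items":{"type":"number"}}}}},"required":["plan"]}

```bash
mkdir -p pics; cat > h.py <<'E'
import numpy as np, cv2
from cell import r
def cam(n):
    p=r.camera_params(n); im,d=r.read_camera(n)
    return im,d,p
def pts(d,p):
    f=200/np.tan(np.radians(p["fovy"]/2)); v,u=np.mgrid[:400,:640]
    P=np.stack([(u-p["cx"])/f*d,(v-p["cy"])/f*d,d,np.ones_like(d)],-1)
    return (P@np.linalg.inv(p["world_to_cam"]).T)[...,:3]
E
python3 - <<'E'
from h import *
for n in("top","scene"):
    im,d,p=cam(n); cv2.imwrite(f"pics/{n}.png",im[...,::-1]); np.savez(n,im=im,d=d,P=pts(d,p))
    print(n,p["fovy"],np.linalg.inv(p["world_to_cam"]).round(2).tolist())
o=r.get_obs();print(o)
E
```

```text
top 48.45294781412322 [[0.01, -0.99, 0.1, 367.72], [-1.0, -0.02, -0.01, 18.85], [0.01, -0.1, -0.99, 1445.5], [0.0, 0.0, 0.0, 1.0]]
scene 52.811530450929396 [[-0.65, 0.48, -0.58, 1152.32], [0.76, 0.43, -0.49, 553.83], [0.01, -0.76, -0.65, 789.96], [0.0, 0.0, 0.0, 1.0]]
{'clock': 0.1, 'q': array([-7.62493496e+01,  1.48569252e+01,  8.80058180e+01,  9.43326176e-05,
        7.72344190e+01, -1.16191238e+01]), 'joint_velocities': array([-0.07833902,  0.0267185 , -0.14782005,  0.05542237,  0.02572248,
        0.0107482 ]), 'effort': array([ 3.53293530e-03, -4.46968889e+01, -2.91247165e+01, -2.92130744e-04,
        6.33551434e-03,  5.50082859e-06]), 'eef_pos': array([ 235.56590094, -496.48890706,  241.53342823]), 'eef_rot': array([-1.79904847e+02, -1.96590132e-02,  2.53697369e+01]), 'ft_force': array([0.23633605, 0.07787703, 0.44083406]), 'wrist_torque': array([-0.0005053 , -0.0117412 , -0.00056461]), 'finger_force': 0.0, 'width': 85.16536072786114}
```

View pics/top.png

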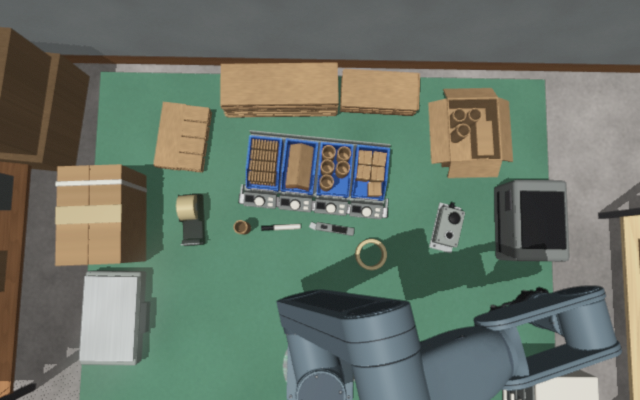

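View pics/scene.png

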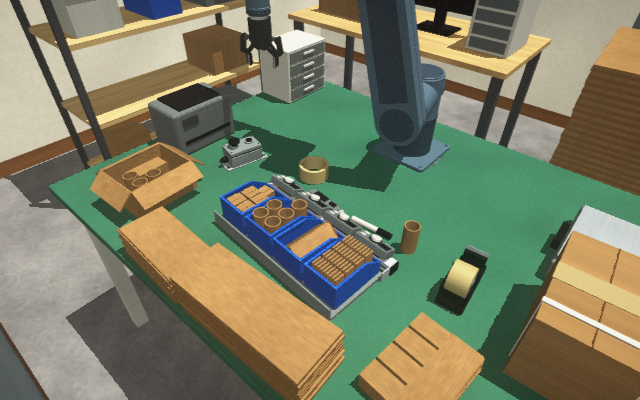

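The top view shows the tubes in the third bay from the left (335,165), with its key near (331,208). The station is at (448,228): a large black head near (455,217) and a small button near (450,236). I'll measure both in an enlarged crop.

```bash
python3 - <<'E'
from h import *
z=np.load("top.npz"); im,d,P=z["im"],z["d"],z["P"]
p=r.camera_params("top")
f=200/np.tan(np.radians(p["fovy"]/2)); T=np.linalg.inv(p["world_to_cam"])
def ray(u,v,h):
    w=T[:3,:3]@[(u-p["cx"])/f,(v-p["cy"])/f,1]; return T[:3,3]+w*(h-T[2,3])/w[2]
a=cv2.resize(im[180:260,235:395],None,fx=5,fy=5,interpolation=cv2.INTER_CUBIC)[:,:,::-1]
b=cv2.resize(im[195:255,425:475],None,fx=5,fy=5,interpolation=cv2.INTER_CUBIC)[:,:,::-1]
c=np.zeros((400,800,3),np.uint8); c[:]=a; c2=np.zeros((700,800,3),np.uint8)
out=np.zeros((590,800,3),np.uint8); out[:290]=a[:290]; out[290:590,:250]=b; cv2.imwrite("pics/crop.png",out)
m=(im.min(2)>185).astype(np.uint8); n,l,s,ce=cv2.connectedComponentsWithStats(m)
for i in range(1,n):
    u,v=ce[i]
    if 235<u<395 and 185<v<225 and s[i,4]>15: print("white",ce[i].round(1),s[i],ray(u,v,70).round(1),P[int(v+.5),int(u+.5)].round(1))
m=((im.max(2)<60)).astype(np.uint8)
n,l,s,ce=cv2.connectedComponentsWithStats(m)
for i in range(1,n):
    u,v=ce[i]
    if 425<u<475 and 195<v<255 and s[i,4]>8: print("black",ce[i].round(1),s[i],ray(u,v,88).round(1),P[int(v+.5),int(u+.5)].round(1))
for nm in("top","scene"):
    Q=np.load(nm+".npz")["P"]
    reg=(Q[...,2]>82)&(Q[...,2]<95)&(Q[...,1]<-200)&(Q[...,1]>-340)&(Q[...,0]>300)&(Q[...,0]<520)
    print(nm,reg.sum(),Q[reg].mean(0),Q[reg].min(0),Q[reg].max(0))
E
```

```text
white [241.4 198.1] [240 194   4   9  27] [521.1 251.7  70. ] [526.  259.9  30.2]
white [258.7 201.1] [255 198   8   7  45] [512.7 197.9  70. ] [513.2 197.2  68. ]
white [294.5 204.6] [291 201   8   8  48] [503.3  86.5  70. ] [502.1  84.8  71.2]
white [330.4 208.2] [327 205   8   7  45] [494.  -25.3  70. ] [494.5 -24.   69.9]
white [366.3 211.8] [363 208   8   8  46] [ 484.4 -137.    70. ] [ 483.8 -136.2   69.1]
white [384.3 212.4] [383 208   3   9  21] [ 483.2 -193.    70. ] [ 487.9 -198.2   30.3]
black [451.4 205. ] [449 203   5   5  20] [ 507.6 -397.1   88. ] [ 513.4 -412.7   32.9]
black [454.1 217.7] [449 212  11  12  95] [ 468.6 -404.9   88. ] [ 467.7 -404.5   88.2]
black [449. 235.] [447 233   5   5  21] [ 415.4 -388.3   88. ] [ 415.8 -391.6   77.2]<stdin>:23: RuntimeWarning: Mean of empty slice.
  ret = um.true_divide(
Traceback (most recent call last):
ValueError: zero-size array to reduction operation minimum which has no identity
```

View pics/crop.png

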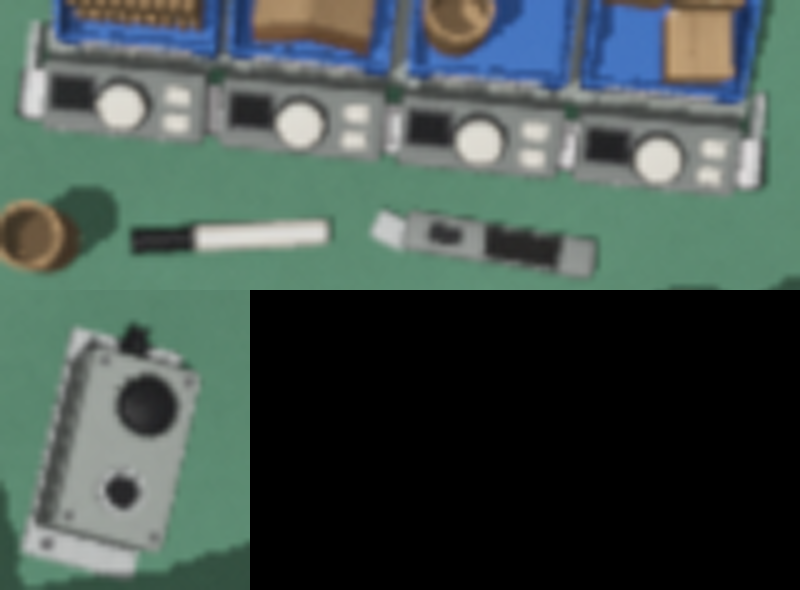

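The tubes are at bay 3, key at (494,-25,70). The mushroom head is at (469,-405,88) and the plain button is farther toward the robot at (416,-390). I'll shut the gripper and move high over the key first.

Request:
arm_command(plan=[[[0,0.02,-0.015,0,0.06],[0,0.05,-0.037,0,0.12],[0,0.082,-0.061,0,0.18],[0,0.114,-0.085,0,0.24],[0,0.146,-0.109,0,0.3],[0,0.178,-0.132,0,0.36],[0,0.21,-0.156,0,0.42],[0,0.242,-0.179,0,0.48],[0,0.268,-0.198,0,0.527],[0,0.28,-0.207,0,0.527]]])

```text
clock: 0.93
eef_pos: [400.8, -186.3, 242.1]
eef_rot: [-179.9, 0.0, -4.8]
ft_force: [0.0, -0.4, -0.5]
width: -0.2
finger_force: 0.0
```

```bash
cat >> h.py <<'E'
def to(x,y,z):
    from scipy.spatial.transform import Rotation as Ro
    o=r.get_obs(); R=Ro.from_euler("xyz",o["eef_rot"],degrees=True).as_matrix()
    print(o["clock"],o["eef_pos"].round(1),o["eef_rot"].round(2),o["ft_force"].round(2),o["width"])
    print("shift m",(R.T@(np.array([x,y,z])-o["eef_pos"])/1000).round(4))
E
python3 -c "
from h import *
to(488,-24.8,120)"
```

```text
0.9333 [ 400.8 -186.3  242.1] [-179.9     0.     -4.82] [ 0.04 -0.4  -0.52] -0.21286693983575927
shift m [ 0.0733 -0.168   0.1224]
```

Request:
arm_command(plan=[[[0,0.013,-0.03,0.01,0],[0,0.026,-0.06,0.03,0],[0,0.04,-0.09,0.05,0],[0,0.053,-0.12,0.075,0],[0,0.065,-0.15,0.1,0],[0,0.0735,-0.168,0.12,0],[0,0.0735,-0.168,0.122,0],[0,0.0735,-0.168,0.122,0]]])

```text
clock: 1.6
eef_pos: [486.2, -27.5, 118.7]
eef_rot: [-180.0, 0.2, -4.7]
ft_force: [-0.3, -0.3, 0.4]
width: -0.0
finger_force: 0.0
```

```bash
python3 -c "
from h import *
to(488,-24.8,75)
im,d,p=cam('wrist');cv2.imwrite('pics/w1.png',im[...,::-1])
T=p['world_to_cam'];f=200/np.tan(np.radians(p['fovy']/2))
def px(P):
    c=(T@np.r_[P,1])[:3];t=np.arccos(c[2]/np.linalg.norm(c));n=c[:2]/np.linalg.norm(c[:2]);return n*t*f+[p['cx'],p['cy']]
for P in([494,-25.3,70],[503.3,86.5,70],[484.4,-137,70],r.get_obs()['eef_pos']-[0,0,11]):print(px(P).round(1))
"
```

```text
1.6 [486.2 -27.5 118.7] [-179.96    0.24   -4.66] [-0.28 -0.26  0.39] -0.04117822105796628
shift m [ 0.0018 -0.0028  0.0436]
[314.8 209.7]
[150.2 207.6]
[482.9 209.1]
[320.9 247.2]
```

View pics/w1.png

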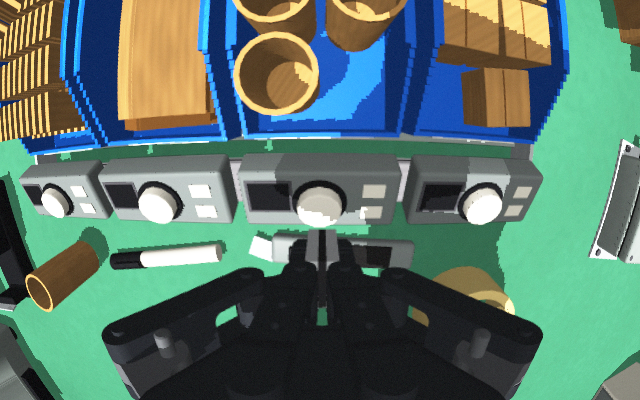

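The wrist view shows the tubes behind the third module, whose key is at (320,203), just ahead of the shut fingertips at (321,247). Its position agrees with my estimate to about 3 mm. I'll descend to just above it.

Request:
arm_command(plan=[[[0,0.0033,-0.001,0.01,0],[0,0.0033,-0.001,0.022,0],[0,0.0033,-0.001,0.03,0],[0,0.0033,-0.001,0.032,0],[0,0.0033,-0.001,0.032,0],[0,0.0033,-0.001,0.032,0]]])

```text
clock: 2.15
eef_pos: [490.9, -28.6, 88.7]
eef_rot: [180.0, -0.0, -4.9]
ft_force: [-0.3, 0.4, -0.9]
width: -0.5
finger_force: 0.0
```

Request:
arm_command(plan=[[[0,0,0,0.001,0],[0,0,0,0.002,0],[0,0,0,0.003,0],[0,0,0,0.004,0],[0,0,0,0.004,0],[0,0,0,0.004,0]]])

```text
clock: 2.65
eef_pos: [490.8, -28.0, 84.4]
eef_rot: [180.0, -0.0, -4.8]
ft_force: [0.3, 0.7, 0.6]
width: 0.2
finger_force: 0.2
```

Request:
arm_command(plan=[[[0,0,0.0,0.001,0],[0,0,0,0.002,0],[0,0,0,0.003,0],[0,0,0,0.003,0],[0,0,0,0.003,0]]])

```text
clock: 3.07
eef_pos: [491.1, -28.1, 81.6]
eef_rot: [180.0, -0.1, -4.8]
ft_force: [1.3, 0.3, 3.8]
width: 0.4
finger_force: 1.4
```

Request:
arm_command(plan=[[[0,0,0,0.001,0],[0,0,0,0.002,0],[0,0,0,0.002,0],[0,0,0,0.002,0]]])

```text
clock: 3.4
eef_pos: [490.9, -28.1, 79.4]
eef_rot: [180.0, -0.0, -4.8]
ft_force: [0.8, -0.1, 4.7]
width: -0.3
finger_force: 1.9
```

Request:
arm_command(plan=[[[0,0,0,0.001,0],[0,0,0,0.0015,0],[0,0,0,0.0015,0],[0,0,0,0.0015,0]]])

```text
clock: 3.73
eef_pos: [491.0, -28.1, 78.0]
eef_rot: [180.0, -0.0, -4.8]
ft_force: [1.1, 0.1, 5.4]
width: 0.1
finger_force: 2.2
```

```bash
python3 -c "
from h import *
to(490,-28,120)
im,d,p=cam('wrist');cv2.imwrite('pics/w2.png',cv2.resize(im[100:300,180:460],None,fx=2.5,fy=2.5)[...,::-1])
to(490,-28,120)
"
```

```text
3.7333 [491.  -28.1  78. ] [ 1.7999e+02 -4.0000e-02 -4.8200e+00] [1.05 0.06 5.38] 0.1248208550997296
shift m [-0.001 -0.    -0.042]
3.7833 [491.  -28.1  78. ] [ 1.7999e+02 -3.0000e-02 -4.8200e+00] [1.03 0.13 4.98] -0.1559783959341418
shift m [-0.001 -0.    -0.042]
```

View pics/w2.png

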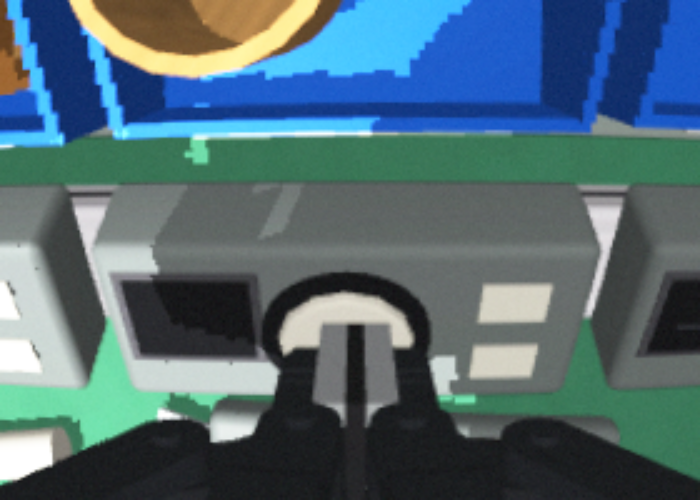

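The crop shows the fingertips (355,330) centred on the third key, which has sunk into its dark collar. The axial force is about 4.3 N, or roughly 5 mm of travel, so it registered. I'll lift off and travel to the station.

Request:
arm_command(plan=[[[0,0,0,-0.005,0],[0,-0.001,0,-0.015,0],[0,-0.001,0,-0.035,0],[0,-0.001,0,-0.06,0],[0,-0.001,0,-0.08,0],[0,-0.001,0,-0.09,0],[0,-0.001,0,-0.09,0]]])

```text
clock: 4.37
eef_pos: [490.9, -28.2, 170.2]
eef_rot: [180.0, -0.2, -4.8]
ft_force: [0.4, -0.7, -0.5]
width: 0.4
finger_force: 0.0
```

```bash
python3 -c "
from h import *
to(468.5,-405,168)
"
```

```text
4.3667 [490.9 -28.2 170.2] [179.95  -0.24  -4.82] [ 0.35 -0.72 -0.49] 0.43583820545711666
shift m [0.0094 0.3774 0.0026]
```

Request:
arm_command(plan=[[[0,0.001,0.02,0,0],[0,0.001,0.05,0,0],[0,0.002,0.085,0,0],[0,0.003,0.125,0,0],[0,0.004,0.165,0,0],[0,0.005,0.205,0,0],[0,0.006,0.245,0,0],[0,0.007,0.285,0,0],[0,0.008,0.325,0,0],[0,0.009,0.355,0,0]]])

```text
clock: 5.2
eef_pos: [467.4, -385.0, 165.9]
eef_rot: [-179.9, 0.1, -4.9]
ft_force: [0.5, 0.1, 1.3]
width: 0.0
finger_force: 0.0
```

Request:
arm_command(plan=[[[0,0,0.015,0.01,0],[0,0.001,0.0225,0.03,0],[0,0.001,0.0225,0.04,0],[0,0.001,0.0225,0.04,0],[0,0.001,0.0225,0.04,0]]])

```text
clock: 5.62
eef_pos: [467.4, -402.7, 126.1]
eef_rot: [-179.8, 0.2, -4.8]
ft_force: [0.1, 0.0, 0.2]
width: 0.2
finger_force: 0.0
```

```bash
python3 -c "
from h import *
to(468.5,-405,99)
im,d,p=cam('wrist');cv2.imwrite('pics/w3.png',im[...,::-1])
T=p['world_to_cam'];f=200/np.tan(np.radians(p['fovy']/2))
def px(P):
    c=(T@np.r_[P,1])[:3];t=np.arccos(c[2]/np.linalg.norm(c));n=c[:2]/np.linalg.norm(c[:2]);return n*t*f+[p['cx'],p['cy']]
for P in([468.5,-405,88],[415.8,-390,70],r.get_obs()['eef_pos']-[0,0,11]):print(px(P).round(1))
"
```

```text
5.6167 [ 467.4 -402.7  126.1] [-1.798e+02  1.600e-01 -4.780e+00] [0.07 0.03 0.19] 0.1661194744260333
shift m [0.0014 0.0023 0.0271]
[323.3 225.6]
[308.1 287.1]
[319.9 247.3]
```

View pics/w3.png

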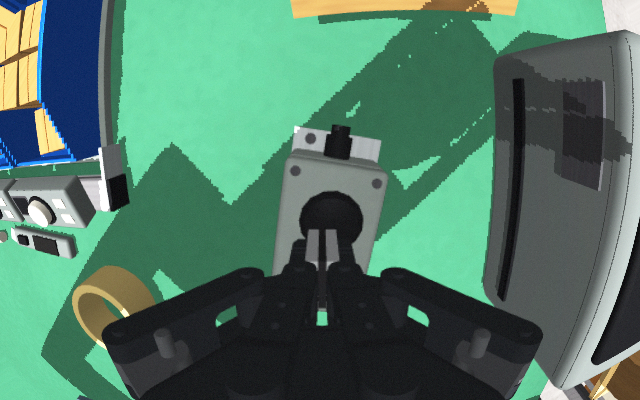

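The mushroom head shows at (331,220), just ahead of the fingertips at (320,247). The plain button is hidden behind the fingers, toward the robot. I'll correct by a few millimetres, then go down to just above the head.

Request:
arm_command(plan=[[[0,0.0035,0.0045,0.008,0],[0,0.0035,0.0045,0.016,0],[0,0.0035,0.0045,0.022,0],[0,0.0035,0.0045,0.024,0],[0,0.0035,0.0045,0.024,0],[0,0.0035,0.0045,0.024,0]]])

```text
clock: 6.17
eef_pos: [471.0, -409.5, 103.7]
eef_rot: [-180.0, 0.0, -4.8]
ft_force: [0.3, 0.2, -0.9]
width: 0.1
finger_force: 0.0
```

Request:
arm_command(plan=[[[0,0,0,0.001,0],[0,0,0,0.002,0],[0,0,0,0.003,0],[0,0,0,0.004,0],[0,0,0,0.005,0],[0,0,0,0.005,0],[0,0,0,0.005,0]]])

```text
clock: 6.75
eef_pos: [471.0, -409.7, 98.8]
eef_rot: [-180.0, 0.0, -4.8]
ft_force: [-0.5, -1.1, 0.6]
width: 0.2
finger_force: 0.0
```

Request:
arm_command(plan=[[[0,0,0,0.001,0],[0,0,0,0.002,0],[0,0,0,0.003,0],[0,0,0,0.003,0],[0,0,0,0.003,0]]])

```text
clock: 7.17
eef_pos: [471.1, -409.8, 96.0]
eef_rot: [180.0, -0.0, -4.8]
ft_force: [-0.1, 1.2, 2.6]
width: 0.3
finger_force: 1.3
```

Request:
arm_command(plan=[[[0,0,0,0.001,0],[0,0,0,0.002,0],[0,0,0,0.002,0],[0,0,0,0.002,0]]])

```text
clock: 7.5
eef_pos: [471.1, -409.8, 93.9]
eef_rot: [180.0, -0.0, -4.8]
ft_force: [-1.6, -0.3, 3.7]
width: -0.0
finger_force: 1.9
```

Request:
arm_command(plan=[[[0,0,0,0.001,0],[0,0,0,0.0015,0],[0,0,0,0.0015,0],[0,0,0,0.0015,0]]])

```text
clock: 7.83
eef_pos: [471.1, -409.8, 92.4]
eef_rot: [180.0, -0.0, -4.8]
ft_force: [-1.1, 0.6, 4.6]
width: -0.1
finger_force: 2.3
```

Request:
arm_command(plan=[[[0,0,0,-0.005,0],[0,0,0,-0.015,0],[0,0,0,-0.035,0],[0,0,0,-0.065,0],[0,0,0,-0.09,0],[0,0,0,-0.11,0],[0,0,0,-0.12,0],[0,0,0,-0.12,0],[0,0,0,-0.12,0]]])

```text
clock: 8.58
eef_pos: [470.9, -409.5, 212.1]
eef_rot: [-180.0, 0.0, -4.8]
ft_force: [1.2, 0.4, -0.2]
width: 0.0
finger_force: 0.0
```

```bash
python3 -c "
from h import *
im,d,p=cam('scene');cv2.imwrite('pics/end.png',im[...,::-1])
"
```

```text
(no output)
```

View pics/end.png

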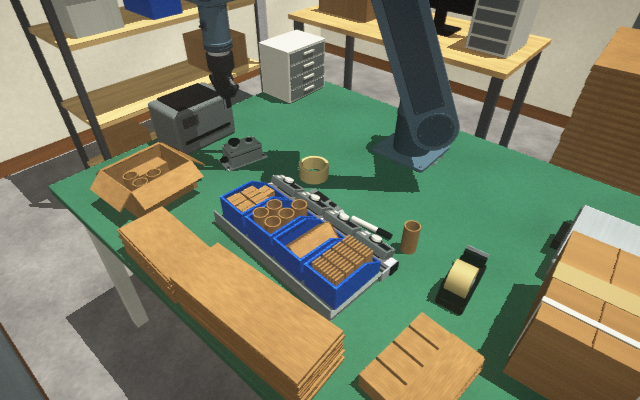

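The scene view shows the bins and loose things where they were, and the gripper (225,90) clear above the station (243,150). The mushroom button reached about 4.6 N, or 5 mm or more of travel. I'm handing the job in.

```bash
python3 -c "
from cell import r
print(r.finish_job())"
```

```text
the job is handed in; nothing more can be done
None
```

I pressed the bay 3 confirm key (in front of the tubes) and then the mushroom button, each about 5 mm deep going by the forces, withdrew with nothing else visibly moved, and handed the job in; no verdict came back.

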